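Sanitise instrument tips in the UV pot and sort them

TASK

Pick up the steel forceps, hold their pointed tips down inside the open white UV pot for about a second, and then lay them in the kidney dish; after that do the same with the orange-handled spatula, dipping its steel blade, but lay it on the steel tray. Each tool must end lying wholly inside its own container, laid down gently and not dropped; do not press on the pot, shift the dish or tray, or disturb the bottles, vials and syringe.

Things in the scene. Friction and masses are not known exactly. Their poses are not given: they have to be found in the camera images.
- forceps: steel thumb forceps lying on the table, 14 wide (x) x 132 long (y) x 8 high (z) mm, 22 g. Origin: centre of the underside. y runs along them, the pointed open tips at -y, the joined rear end at +y. Grasp across x near the middle or the rear half.
- forceps_tip (a point): the forceps' pointed tips, on their centre line 64 mm from the forceps' origin along -y, 4 mm up
- forceps_end (a point): the forceps' rear end, 64 mm from the origin along +y, 4 mm up
- spatula: ointment spatula lying on the table, 147 mm long. Origin: under the middle of its length. y runs along it: orange handle 14 wide x 10 high x 78 mm long from y = -75 to +3 mm, then a thin steel shaft to y = +33 mm and a rounded steel blade 13 wide x 4 thick to y = +73 mm (blade at +y). Shaft and blade centre 5 mm above the underside. 30 g. Grasp the handle across x.
- spatula_tip (a point): tip of the spatula's blade, at y = +72 mm, 5 mm up, in the spatula's frame
- spatula_end (a point): end of the spatula's handle, at y = -73 mm, 5 mm up
- uv_pot: UV tip sanitiser: round white open pot fixed to the table, outside diameter 86 mm (92 at the foot), 45 mm high, well of inner diameter 72 mm with vertical walls 7 mm thick and its floor 6-7 mm above the table, violet lamp beads inside. Origin: centre of its underside, z up.
- pot_mouth (a point): centre of the pot's mouth, level with its rim (45 mm above the table). A tool tip counts as dipped when it is well below the rim (12 mm or more) while the gripper holds the tool.
- kidney_dish: polished steel kidney dish, loose, 118 (x) x 227 (y) x 41 (z) mm, bean-shaped in plan. Origin: centre of its underside; y is the long axis. Floor 2 mm thick, roughly x = -30 to +38 and y = -85 to +85 mm with rounded ends; sloping walls 41 mm high all round. The -x side is the concave one: there the inner wall comes in to about x = -28 mm near mid-length; the +x side bulges.
- tray: shallow square steel tray, loose, 220 (x) x 214 (y) x 18 (z) mm; floor 2 mm thick and 190 x 186 mm, rim 18 mm high. Origin: centre of its underside. A syringe already lies in it along its +x side (about x = 56 to 84 mm) and a small vial stands in it along its -x side (about x = -87 to -57 mm); the middle is free.
- syringe: plastic syringe lying in the tray, 27 x 150 (along y) x 17 mm, origin at the centre of its underside: leave alone
- vial_grey: standing glass vial with a grey cap, diameter 33, 56 mm high, near the two tools; origin under its centre: leave alone
- vial_orange: small standing vial with an orange cap, diameter 21, 40 mm high, in the tray near its -x side; origin under its centre: leave alone
- tall_bottle: clear plastic infusion bottle, standing, diameter 65, 198 mm high; origin under its centre: leave alone
- red_bottle: plastic bottle with a red cap, standing, diameter 72, 122 mm high; origin under its centre: leave alone
Not all that is in view belongs to the job. Of the things that look like the spatula, the smaller one is meant.

How it is judged:
On the way, in this order (a step that is already met when the one before it is completed fails the run):
1. the held forceps' tips are inside the UV pot, 12 mm or more below its rim (horizontal distance between forceps_tip and pot_mouth below 0.035 m and z of forceps_tip in the frame of pot_mouth below -0.012 m and height (world z) of forceps_end above 0.06 m and contact force between the fingers and forceps above 0.3 N), for 0.5 s.
2. the forceps lie released inside the kidney dish (x of forceps_tip in the frame of kidney_dish between -0.058 and 0.058 m and y of forceps_tip in the frame of kidney_dish between -0.108 and 0.108 m and z of forceps_tip in the frame of kidney_dish between -0.005 and 0.038 m and x of forceps_end in the frame of kidney_dish between -0.058 and 0.058 m and y of forceps_end in the frame of kidney_dish between -0.108 and 0.108 m and z of forceps_end in the frame of kidney_dish between -0.005 and 0.038 m and contact force between the fingers and forceps below 0.01 N and linear speed of forceps below 0.03 m/s and angular speed of forceps below 0.4 rad/s), for 0.2 s.
3. the held spatula's blade tip is inside the UV pot, 12 mm or more below its rim (horizontal distance between spatula_tip and pot_mouth below 0.035 m and z of spatula_tip in the frame of pot_mouth below -0.012 m and height (world z) of spatula_end above 0.06 m and contact force between the fingers and spatula above 0.3 N), for 0.5 s.
4. the spatula lies released on the tray (x of spatula_tip in the frame of tray between -0.104 and 0.104 m and y of spatula_tip in the frame of tray between -0.102 and 0.102 m and z of spatula_tip in the frame of tray between -0.005 and 0.022 m and x of spatula_end in the frame of tray between -0.104 and 0.104 m and y of spatula_end in the frame of tray between -0.102 and 0.102 m and z of spatula_end in the frame of tray between -0.005 and 0.022 m and contact force between the fingers and spatula below 0.01 N and linear speed of spatula below 0.03 m/s and angular speed of spatula below 0.4 rad/s), for 0.2 s.
At the end, for the whole second after the job is handed in: The forceps lie released and at rest inside the kidney dish (both ends within its walls and below its rim, under 38 mm above its underside), and the spatula lies released and at rest on the tray (both ends inside its rim and under 22 mm above its underside) (all of step 2 and all of step 4); the robot touches nothing.
It fails at once if a bottle or vial tipped (0.3 rad) or moved more than 25 mm (distance of any of vial_grey, vial_orange, tall_bottle, red_bottle from where it was at the start of the episode above 0.025 m or angle between any of vial_grey, vial_orange, tall_bottle, red_bottle's own z axis and vertical above 0.3 rad).
It fails at once if the syringe moved more than 30 mm (distance of syringe from where it was at the start of the episode above 0.03 m).
It fails at once if dish or tray shifted more than 30 mm (distance of any of kidney_dish, tray from where it was at the start of the episode above 0.03 m).
It fails at once if a tool or the gripper pressed on the pot with more than 15 N (contact force between any of forceps, spatula, the arm, the fingers and uv_pot above 15 N).
It fails at once if a tool dropped (falling free faster than 0.8 m/s) ((contact force between the fingers and forceps below 0.01 N and linear speed of forceps above 0.8 m/s) or (contact force between the fingers and spatula below 0.01 N and linear speed of spatula above 0.8 m/s)).
It also fails if it takes over 64 s, if anything falls off the work surface, if the arm or the gripper's body presses on something with over 40 N, if the wrist force passes 120 N, or if a joint passes its speed limit or range.

ROBOT

A 6-joint arm with a two-finger parallel gripper is mounted at the origin on a cart in front of the work surface, level with it; the furniture and walls round the work are solid. World frame = base frame: x ahead of the robot, y to its left, z up, the work surface at z = 0. Lengths are in m, angles in rad, forces in N, time in s.
With the tool pointing down it reaches from about 0.2 to 0.875 m from the base axis. Payload 3.4 kg.
Tool frame: the origin (TCP) lies between the finger pads, 19 mm behind the fingertips; this is the grasp point; z points along the fingers, x is the direction in which the jaws open and shut, and the axes are right-handed (so a half turn about z gives the same grasp; the last joint's range is limited). The gripper opens to 94 mm and grips with 3 to 60 N. Pads are 16 mm wide; open, the fingers measure 119 mm over their backs; the gripper's body (75 mm by 177 mm) begins 78 mm behind the grasp point.
Start: joints at [1.104, 0.276, 1.505, -0, 1.361, -0.121], TCP at [0.195, 0.541, 0.224] pointing down, gripper open.
Joint ranges: [-2.89, 2.89], [-0.75, 2.08], [0.22, 2.7], [-1.18, 4.32], [0.11, 2.71], [-2.7, 2.7]. Speed limits (rad/s): [2.57, 2.57, 3.14, 3.14, 3.14, 3.14].

INTERFACE

Orientations are given as a unit quaternion [w, x, y, z].
In Python, from plant import r, gripper_to, inverse_kinematics, vision, models, telemetry gives the robot as it stands. Calls block until the motion is done:
- r.move_to(position, orientation): joint-space move of the TCP to a pose.
- r.move_l(position, rot=None, vel=0.15, guard=None): straight line of the TCP; rot=None keeps the orientation; vel is the mean speed in m/s. With guard (N) it stops when the force on the tool has changed by that much, and returns True; else False.
- r.movej(angles): joint-space move.
- gripper_to(opening, f_grip=None): finger opening in m; f_grip is the grip in N (None keeps the last); returns when the fingers have stopped.
- r.hold(seconds).
- inverse_kinematics(position, orientation): joint angles nearest the present ones, or None.
- vision.snapshot(name): name is "side" or "top"; returns the picture (480x640x3 uint8, red, green, blue); there is no depth.
- vision.get_calibration(name): a dict with "fx", "fy", "cx", "cy" (pixels), "D" ([k1, k2, p1, p2, k3] as OpenCV has them; the pictures are not rectified), "position" and "orientation" of the camera in the world. Camera axes: x right, y down, z forward; pixel columns grow to the right and rows downward; lengths in m; the calibration is good to about 2 mm. A picture is of the moment at which its call begins. get_calibration takes no time and is no camera call.
A pose or a line that the arm cannot do raises r.PlanningError and nothing moves.
- r.sign_off(): hands the job in, once; it reports no verdict.
Trained networks look in the newest picture that a camera, given by its name, has taken for a name from the list of things; names that differ only in an ending like _2 or _b are one class to them, and where a whole thing is asked for, a point or a joint stands for the part that bears it (a point fixed in the world has none). Each returns a list of dicts, best first, with "score" (0 to 1); they miss things now and then, are a little off and sometimes report something else, mostly with a low value. They report only what shows in the picture. A call takes as long as a camera call. They do not tell look-alikes from the thing itself.
- models.boxes_of(thing, camera): "at" ([x, y, z] in m, in world coordinates, good to about 4 mm: the middle of the surface that is visible of it).
- models.regions_of(thing, camera): "pixels" (480x640 bool, what is visible of it).
- models.mark_of(thing, camera): "at" ([x, y, z] in m, in world coordinates, good to about 4 mm: a listed point, or the origin of a listed thing).
Readings, each from a call of its own:
- telemetry.current_t(): time.
- telemetry.current_joints(): joint angles.
- telemetry.current_dq(): joint speeds.
- telemetry.current_joint_efforts(): joint torques, N m.
- telemetry.current_ee_pos(): TCP position.
- telemetry.current_tool_rot(): TCP orientation.
- telemetry.current_wrist_force(): force on the tool from outside, world axes, zero at the start.
- telemetry.current_torque(): the same for the moment, N m.
- telemetry.current_opening(): finger opening in m.
Only numpy, scipy, OpenCV 4.12 (cv2) and the standard library are available. Lean on these libraries where they do the work, as an engineer would, in place of code of your own. Each camera call takes 0.05 s, during which the arm holds its last target. There are 200 camera calls.

## Working session

There is one attempt and no reset: what is moved stays moved. The work goes in short steps, each a Python script; the robot and the scene stay as the last script left them, time stands still between calls to the robot, and variables do not carry over. Pictures are saved under pics/ and viewed, about 8 in all and at most 12, crops included, and the job is handed in when it is done.

```bash
mkdir -p pics; ls
python3 - <<'E'
from plant import r, vision, models, telemetry
import cv2, numpy as np
for c in ("top","side"):
    im=vision.snapshot(c); cv2.imwrite(f"pics/{c}0.png",im[:,:,::-1])
    k=vision.get_calibration(c); print(c,{a:np.round(b,3).tolist() for a,b in k.items()})
    for n in ["forceps","forceps_tip","forceps_end","spatula","spatula_tip","spatula_end","uv_pot","kidney_dish","tray","vial_grey","vial_orange","tall_bottle","red_bottle","syringe"]:
        print(n,[(round(d["score"],2),np.round(d["at"],3).tolist()) for d in models.mark_of(n,c)][:3])
print(telemetry.current_t())
E
```

```text
pics
top {'fx': 470.351, 'fy': 470.351, 'cx': 325.728, 'cy': 231.76, 'D': [0.008, 0.0, 0.0, 0.0, 0.0], 'position': [0.371, 0.217, 1.404], 'orientation': [0.043, -0.699, 0.713, -0.045]}
forceps [(0.64, [0.581, 0.012, -0.001])]
forceps_tip [(0.58, [0.52, 0.002, -0.0])]
forceps_end [(0.55, [0.644, 0.033, 0.002])]
spatula [(0.7, [0.486, 0.651, 0.001]), (0.69, [0.586, 0.146, 0.0])]
spatula_tip [(0.81, [0.572, 0.709, 0.008]), (0.76, [0.658, 0.156, 0.007])]
spatula_end [(0.64, [0.515, 0.139, 0.004]), (0.64, [0.402, 0.598, 0.004])]
uv_pot [(0.91, [0.425, 0.12, 0.002])]
kidney_dish [(0.69, [0.497, 0.335, 0.001]), (0.58, [0.584, 0.141, 0.002])]
tray [(0.76, [0.436, -0.179, -0.005])]
vial_grey [(0.7, [0.661, 0.067, -0.001]), (0.67, [0.579, 0.015, -0.001])]
vial_orange [(0.39, [0.369, -0.152, 0.001])]
tall_bottle [(0.93, [0.672, 0.282, 0.002])]
red_bottle [(0.93, [0.624, -0.126, 0.002])]
syringe [(0.7, [0.51, -0.182, 0.004])]
side {'fx': 497.652, 'fy': 497.652, 'cx': 328.182, 'cy': 239.81, 'D': [0.021, 0.0, 0.0, 0.0, 0.0], 'position': [0.266, -0.791, 0.82], 'orientation': [-0.449, 0.884, -0.111, 0.062]}
forceps [(0.55, [0.584, 0.016, -0.003])]
forceps_tip [(0.49, [0.521, 0.001, 0.009])]
forceps_end [(0.57, [0.51, -0.181, 0.001])]
spatula [(0.66, [0.587, 0.145, 0.003]), (0.51, [0.491, 0.651, -0.002])]
spatula_tip [(0.69, [0.569, 0.71, 0.008]), (0.61, [0.657, 0.15, 0.004])]
spatula_end [(0.66, [0.51, 0.135, 0.007]), (0.47, [0.413, 0.122, 0.044])]
uv_pot [(0.85, [0.426, 0.124, -0.0])]
kidney_dish [(0.69, [0.496, 0.338, 0.001])]
tray [(0.9, [0.436, -0.176, -0.004])]
vial_grey [(0.63, [0.664, 0.068, 0.002])]
vial_orange [(0.48, [0.369, -0.145, 0.0])]
tall_bottle [(0.6, [0.671, 0.283, 0.001])]
red_bottle [(0.94, [0.623, -0.126, -0.001])]
syringe [(0.72, [0.513, -0.177, 0.001])]
1.5
```

View pics/top0.png

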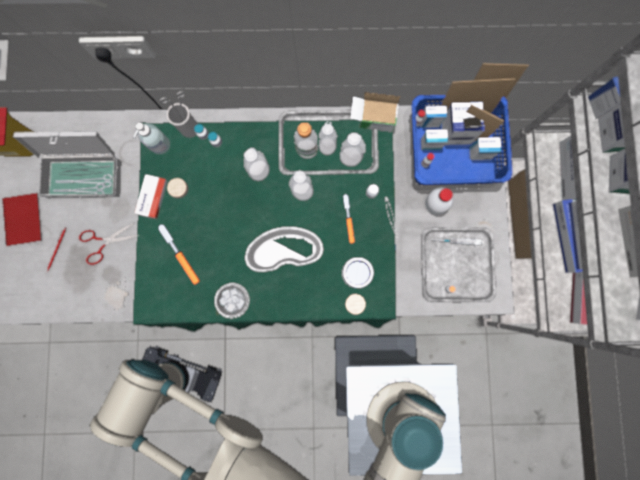

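View pics/side0.png

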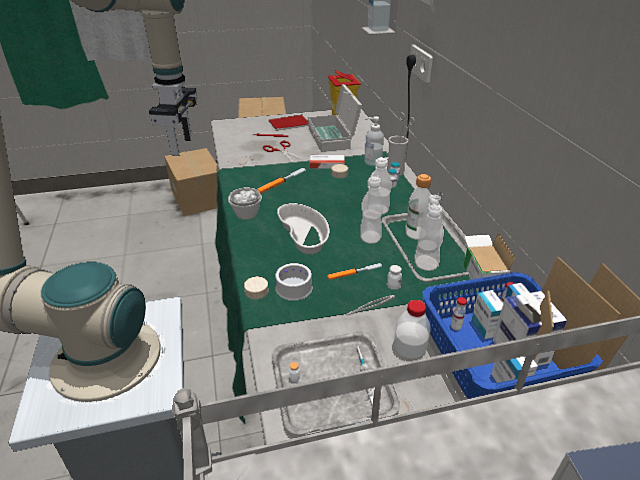

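The top view shows the forceps at about (390,212). There are two spatula look-alikes: the small one at (349,218), about 0.145 m long, and the large one at (178,253), about 0.20 m. The small one matches the given 147 mm and "the smaller is meant". The pot is at (358,272), the dish at (284,249) and the tray at (458,265). Next I'll confirm with an enlarged crop and get the dish and tray axes.

```bash
cat > h.py <<'E'
from plant import r, gripper_to, inverse_kinematics, vision, models, telemetry
import cv2, numpy as np
from scipy.spatial.transform import Rotation as R
def quat(Rm):
    q=R.from_matrix(Rm).as_quat(); return np.array([q[3],q[0],q[1],q[2]])
def ray(c,uv,z):
    k=vision.get_calibration(c); K=np.array([[k["fx"],0,k["cx"]],[0,k["fy"],k["cy"]],[0,0,1.]])
    p=cv2.undistortPoints(np.array(uv,float).reshape(-1,1,2),K,np.array(k["D"])).reshape(-1,2)
    q=k["orientation"]; M=R.from_quat([q[1],q[2],q[3],q[0]]).as_matrix()
    d=np.c_[p,np.ones(len(p))]@M.T; o=np.array(k["position"])
    return o+d*((z-o[2])/d[:,2])[:,None]
def line(c,mask,z):
    v,u=np.nonzero(mask); P=ray(c,np.c_[u,v],z)[:,:2]
    (w,h),a=cv2.minAreaRect((P*1000).astype(np.float32))[1:]
    m=P.mean(0); ev,V=np.linalg.eigh(np.cov((P-m).T)); d=V[:,1]*np.sign(V[0,1]); t=(P-m)@d
    return m,np.degrees(np.arctan2(d[1],d[0])),t.min(),t.max(),len(P),(round(w),round(h),round(a,1))
E
python3 - <<'E'
from h import *
im={c:vision.snapshot(c) for c in("top","side")}
for c in im:
  for n,z in (("forceps",.006),("spatula",.007),("kidney_dish",.041),("tray",.018),("uv_pot",.045)):
    for d in models.regions_of(n,c)[:3]:
        m,a,lo,hi,N,rc=line(c,d["pixels"],z); print(c,n,round(d["score"],2),np.round(m,3),"ang",round(a,1),round(lo,3),round(hi,3),N,rc)
a=cv2.resize(im["top"][180:300,235:405],None,fx=4,fy=4,interpolation=cv2.INTER_CUBIC)
cv2.imwrite("pics/crop1.png",a[:,:,::-1])
b=cv2.resize(im["side"][190:330,260:440],None,fx=4,fy=4,interpolation=cv2.INTER_CUBIC)
cv2.imwrite("pics/crop2.png",b[:,:,::-1])
E
```

```text
top forceps 0.53 [0.571 0.01 ] ang 12.6 -0.041 0.076 58 (117, 13, 11.8)
top spatula 0.76 [0.477 0.642] ang 33.1 -0.089 0.114 332 (203, 20, 33.6)
top spatula 0.7 [0.579 0.141] ang 6.4 -0.067 0.078 197 (145, 14, 6.6)
top kidney_dish 0.75 [0.494 0.335] ang -80.3 -0.112 0.113 2487 (118, 224, 10.2)
top kidney_dish 0.51 [0.573 0.143] ang 6.2 -0.065 0.077 178 (141, 13, 6.2)
top tray 0.88 [ 0.438 -0.177] ang 31.4 -0.135 0.141 5123 (215, 222, 87.5)
top uv_pot 0.7 [0.421 0.123] ang -59.7 -0.045 0.045 736 (87, 83, 88.9)
side forceps 0.71 [0.593 0.015] ang 14.3 -0.06 0.051 174 (110, 19, 18.7)
side spatula 0.55 [0.467 0.638] ang 34.2 -0.077 0.129 201 (206, 33, 31.6)
side spatula 0.51 [0.578 0.141] ang 6.4 -0.065 0.083 238 (148, 20, 5.8)
side kidney_dish 0.58 [0.494 0.321] ang -86.2 -0.128 0.126 1768 (119, 253, 8.5)
side kidney_dish 0.47 [0.57  0.103] ang 6.6 -0.066 0.072 258 (137, 22, 7.2)
side tray 0.64 [ 0.438 -0.181] ang 75.5 -0.118 0.126 7051 (216, 220, 88.5)
side uv_pot 0.83 [0.419 0.095] ang 81.9 -0.063 0.069 1149 (132, 84, 80.3)
```

View pics/crop1.png

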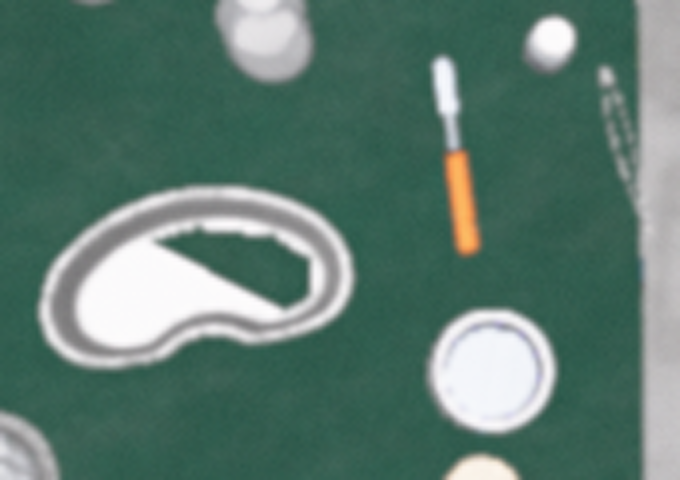

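View pics/crop2.png

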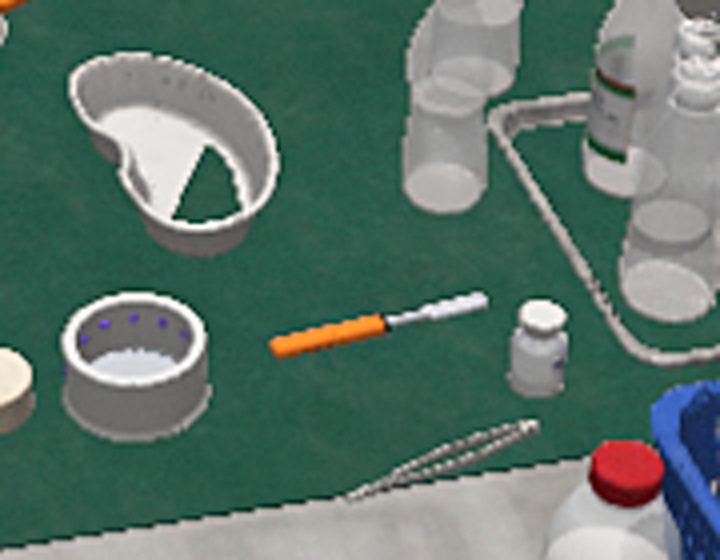

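The crops confirm both tools: the small orange spatula in crop1 (460,155) lies next to the grey vial at (550,42). The forceps are at crop1 (605,70) rear to (640,215) tips, and the dish is concave toward the robot (-x). The two cameras agree to about 5 mm. Now a feasibility check of all poses.

```bash
cat >> h.py <<'E'
def pose(tip,phi,th,s,L,h):
    """TCP pose putting tool tip at `tip`, tool pointing along azimuth phi (deg), pitched down th (deg)."""
    p,t=np.radians([phi,th]); c,n=np.cos,np.sin
    f=np.array([c(p)*c(t),n(p)*c(t),-n(t)]); a=np.array([-c(p)*n(t),-n(p)*n(t),-c(t)])
    return np.array(tip)-L*f-h*a, quat(np.c_[np.cross(s*f,a),s*f,a])
LF,HF=0.076,0.0175   # forceps: grasp to tip, TCP to centre line
LS,HS=0.108,0.0165   # spatula
POT=np.array([0.424,0.121,0.0])
FPH=193.7; FC=np.array([0.5825,0.0145]); SPH=6.4; SC=np.array([0.586,0.1445])
def u(phi): return np.array([np.cos(np.radians(phi)),np.sin(np.radians(phi))])
def tip3(c,phi,d,z): return np.r_[np.array(c)[:2]+d*u(phi),z]
E
python3 - <<'E'
from h import *
def show(n,P):
    q=inverse_kinematics(*P); print(n,None if q is None else np.round(q,2), np.round(P[0],3))
for s in (1,-1):
    show(f"pickF {s}",pose(tip3(FC,FPH,.064,.004),FPH,0,s,LF,HF))
    for phi in (193.7,150,240): show(f"dipF {phi}",pose(tip3(POT,phi,.01,.022),phi,40,s,LF,HF))
    for phi in (99.7,-80.3): show(f"dishF {phi}",pose(tip3((.502,.337),phi,.064,.007),phi,0,s,LF,HF))
    show(f"pickS {s}",pose(tip3(SC,SPH,.072,.005),SPH,0,s,LS,HS))
    for phi in (6.4,-40,-90,60,180): show(f"dipS {phi}",pose(tip3(POT,phi,.01,.022),phi,40,s,LS,HS))
    for phi in (87.5,-92.5): show(f"trayS {phi}",pose(tip3((.436,-.178),phi,.072,.008),phi,0,s,LS,HS))
E
```

```text
pickF 1 [-0.09  0.48  1.74 -0.    0.92  1.24] [0.594 0.017 0.022]
dipF 193.7 [ 0.02  0.11  2.5   2.4   0.21 -1.01] [0.46  0.13  0.084]
dipF 150 None [0.456 0.103 0.084]
dipF 240 [-0.38  0.22  2.33  1.07  0.81 -0.71] [0.442 0.153 0.084]
dishF 99.7 None [0.504 0.325 0.024]
dishF -80.3 [ 0.5   0.49  1.7  -0.    0.95  0.33] [0.5   0.349 0.024]
pickS 1 [ 0.13  0.45  1.8  -0.    0.89 -1.56] [0.55  0.14  0.022]
dipS 6.4 [ 0.12  0.51  1.69  0.    1.64 -1.57] [0.362 0.114 0.104]
dipS -40 [-0.11  0.44  1.82  0.37  1.49 -1.13] [0.376 0.161 0.104]
dipS -90 [-0.29  0.29  2.11  0.75  1.12 -0.77] [0.424 0.183 0.104]
dipS 60 [ 0.37  0.47  1.77 -0.42  1.49 -2.08] [0.393 0.067 0.104]
dipS 180 None [0.486 0.121 0.104]
trayS 87.5 [-0.6   0.35  1.98 -0.    0.81  2.58] [ 0.434 -0.214  0.024]
trayS -92.5 [-0.47  0.32  2.03 -0.    0.79 -0.42] [ 0.438 -0.142  0.024]
pickF -1 [-0.09  0.48  1.74 -0.    0.92 -1.9 ] [0.594 0.017 0.022]
dipF 193.7 [0.02 0.11 2.5  2.4  0.21 2.13] [0.46  0.13  0.084]
dipF 150 None [0.456 0.103 0.084]
dipF 240 [-0.38  0.22  2.33  1.07  0.81  2.44] [0.442 0.153 0.084]
dishF 99.7 [ 0.46  0.48  1.72 -0.    0.94  0.29] [0.504 0.325 0.024]
dishF -80.3 None [0.5   0.349 0.024]
pickS -1 [ 0.13  0.45  1.8  -0.    0.89  1.59] [0.55  0.14  0.022]
dipS 6.4 [0.12 0.51 1.69 0.   1.64 1.58] [0.362 0.114 0.104]
dipS -40 [-0.11  0.44  1.82  0.37  1.49  2.01] [0.376 0.161 0.104]
dipS -90 [-0.29  0.29  2.11  0.75  1.12  2.38] [0.424 0.183 0.104]
dipS 60 [ 0.37  0.47  1.77 -0.42  1.49  1.06] [0.393 0.067 0.104]
dipS 180 None [0.486 0.121 0.104]
trayS 87.5 [-0.6   0.35  1.98 -0.    0.81 -0.56] [ 0.434 -0.214  0.024]
trayS -92.5 None [ 0.438 -0.142  0.024]
```

Run:
```python
from h import *
p,q=pose(tip3(FC,FPH,.064,.004),FPH,0,1,LF,HF)
up=p+[0,0,.19]
r.move_to(up,q); gripper_to(.045,25); 
r.move_l(p+[0,0,.03],vel=.25); print(r.move_l(p,vel=.06,guard=6), telemetry.current_ee_pos(), telemetry.current_wrist_force())
gripper_to(0.0,25); print("open",telemetry.current_opening())
r.move_l(up,vel=.2); print("open",telemetry.current_opening(),telemetry.current_t())
for c in("top","side"):
    im=vision.snapshot(c); cv2.imwrite(f"pics/{c}1.png",im[:,:,::-1])
    for n in("forceps","forceps_tip","forceps_end"): print(c,n,[(round(d["score"],2),np.round(d["at"],3).tolist()) for d in models.mark_of(n,c)][:2])
cv2.imwrite("pics/s1c.png",cv2.resize(im[80:300,280:480],None,fx=3,fy=2.7)[:,:,::-1])
for n,ph,th,c,z in(("dipF",-85,40,POT,.022),("dipS",-60,40,POT,.022)):
    for L in (LF,LS): print(n,inverse_kinematics(*pose(tip3(c,ph,.01,z),ph,th,1,L,HF)))
```

```text
False [0.59413534 0.01734119 0.02124754] [-0.62105623  0.50247583 -0.1087938 ]
open 0.013321525845746057
open 0.013487322881936284 8.4667
top forceps [(0.35, [0.439, -0.18, -0.004])]
top forceps_tip []
top forceps_end []
side forceps [(0.67, [0.584, 0.017, 0.186])]
side forceps_tip [(0.75, [0.519, -0.001, 0.194])]
side forceps_end [(0.56, [0.647, 0.028, 0.191])]
dipF [-0.33465251  0.34994624  2.08492445  0.6990169   1.14653661 -0.86317359]
dipF [-0.28330336  0.3092721   2.07372519  0.71082064  1.16378666 -0.79784709]
dipS [-0.23404672  0.43576378  1.91383889  0.49962568  1.34519855 -1.01160664]
dipS [-0.19896897  0.39096668  1.92353184  0.51519667  1.36353808 -0.97141776]
```

View pics/s1c.png

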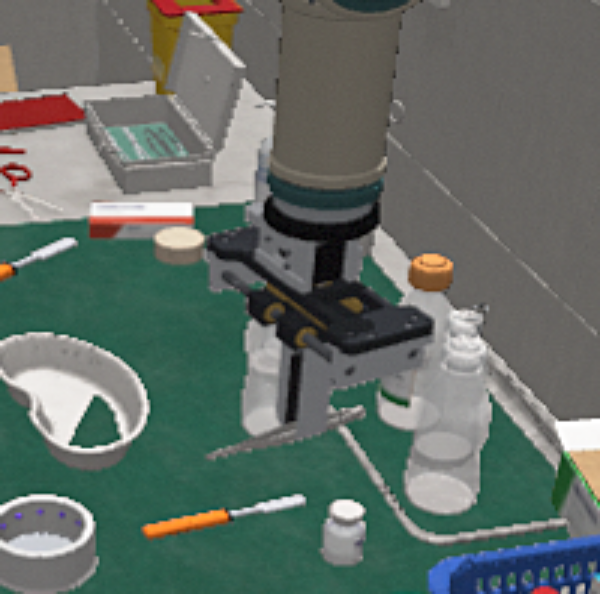

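The forceps are held level; the tip reads (0.519,-0.001,0.194) against 0.194 expected height. Next: dip, then place.

Run:
```python
from h import *
ph=-85; P=lambda z: pose(tip3(POT,ph,.01,z),ph,40,1,LF,HF)
r.move_to(*P(.14))
cv2.imwrite("pics/s2.png",vision.snapshot("side")[:,:,::-1])
for n in("forceps_tip","forceps_end"): print(n,[(round(d["score"],2),np.round(d["at"],3).tolist()) for d in models.mark_of(n,"side")][:2])
print("expect",tip3(POT,ph,.01,.14))
print(r.move_l(P(.022)[0],vel=.1,guard=4)); r.hold(1.0)
print("dip pos err",telemetry.current_ee_pos()-P(.022)[0],telemetry.current_opening(),telemetry.current_wrist_force())
im=vision.snapshot("side"); cv2.imwrite("pics/s3.png",cv2.resize(im[150:350,200:400],None,fx=3,fy=3)[:,:,::-1])
r.move_l(P(.14)[0],vel=.15); print(telemetry.current_t())
```

```text
forceps_tip [(0.46, [0.426, 0.114, 0.141])]
forceps_end []
expect [0.42487156 0.11103805 0.14      ]
False
dip pos err [-1.72712561e-05 -8.01230349e-06 -2.34704782e-05] 0.013408133428266477 [-0.16540637 -0.19987018 -0.16535203]
13.9917
```

View pics/s3.png

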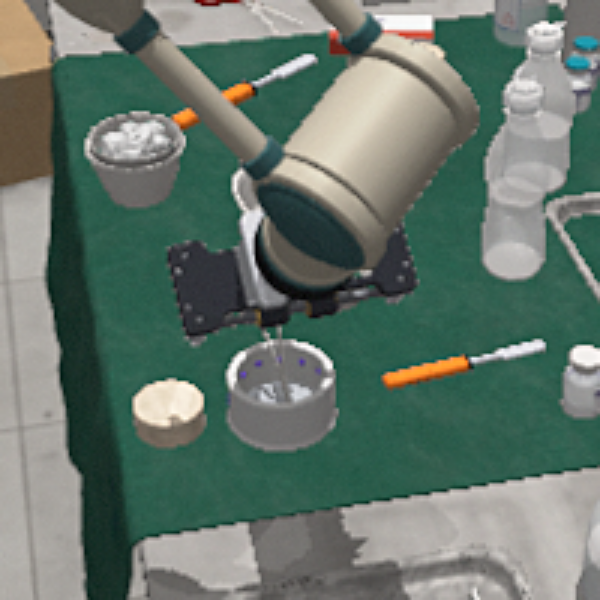

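The tips are inside the well (crop pixel 280,390) with no contact. Next, lay them in the dish.

Run:
```python
from h import *
ph=-80.3; C=(.501,.338); P=lambda z: pose(tip3(C,ph,.064,z),ph,0,1,LF,HF)
r.move_to(*P(.17)); r.move_l(P(.025)[0],vel=.2)
print(r.move_l(P(.0055)[0],vel=.03,guard=2),telemetry.current_ee_pos()-P(.006)[0],telemetry.current_wrist_force())
gripper_to(.026); r.hold(.3); r.move_l(P(.19)[0],vel=.2); print(telemetry.current_t())
gripper_to(.045)
p,q=pose(tip3(SC,SPH,.072,.005),SPH,0,1,LS,HS)
r.move_to(p+[0,0,.17],q)
for c in("top","side"):
    im=vision.snapshot(c)
    for n in("forceps_tip","forceps_end","kidney_dish"): print(c,n,[(round(d["score"],2),np.round(d["at"],3).tolist()) for d in models.mark_of(n,c)][:2])
    a=im[215:285,235:335] if c=="top" else im[195:265,260:360]
    cv2.imwrite(f"pics/{c}4.png",cv2.resize(a,None,fx=6,fy=6,interpolation=cv2.INTER_CUBIC)[:,:,::-1])
a,b=cv2.imread("pics/top4.png"),cv2.imread("pics/side4.png"); cv2.imwrite("pics/both4.png",cv2.resize(np.hstack([a,b]),(800,280)))
```

```text
True [-4.14207088e-04 -7.56645518e-05  1.27933853e-04] [ 0.02040085 -0.17972771  4.06437102]
18.25
top forceps_tip [(0.37, [0.508, 0.275, 0.002])]
top forceps_end [(0.42, [0.489, 0.401, 0.007])]
top kidney_dish [(0.9, [0.496, 0.337, -0.0]), (0.46, [0.512, -0.18, 0.002])]
side forceps_tip [(0.56, [0.512, 0.274, 0.006])]
side forceps_end [(0.48, [0.489, 0.4, 0.003])]
side kidney_dish [(0.88, [0.495, 0.338, 0.0])]
```

View pics/both4.png

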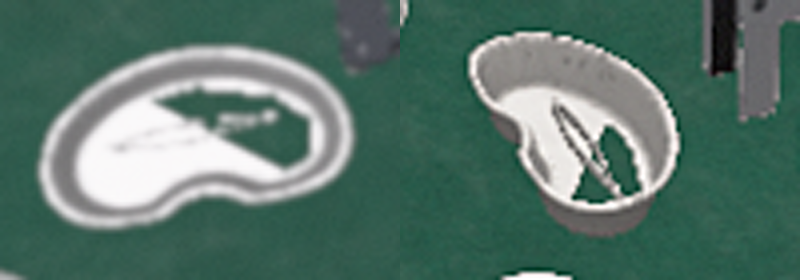

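The forceps lie on the dish floor (left half of the picture, from (115,148) to (270,115)). Both cameras put the ends inside, and the dish has not moved. Now the spatula.

Run:
```python
from h import *
p,q=pose(tip3(SC,SPH,.072,.005),SPH,0,1,LS,HS)
r.move_l(p+[0,0,.03],vel=.25); print(r.move_l(p,vel=.06,guard=6))
gripper_to(0.0,25); r.move_l(p+[0,0,.17],vel=.2); print("open",telemetry.current_opening())
ph=-60; P=lambda z: pose(tip3(POT,ph,.01,z),ph,40,1,LS,HS)
r.move_to(*P(.14)); vision.snapshot("side")
for n in("spatula_tip","spatula_end"): print(n,[(round(d["score"],2),np.round(d["at"],3).tolist()) for d in models.mark_of(n,"side")][:2])
print("expect",tip3(POT,ph,.01,.14),"end",tip3(POT,ph,.01-.145*np.cos(.698),.14+.145*np.sin(.698)))
im=vision.snapshot("side"); cv2.imwrite("pics/s5.png",cv2.resize(im[150:350,200:400],None,fx=3,fy=3)[:,:,::-1]); print(telemetry.current_t())
```

```text
False
open 0.013624823474878868
spatula_tip [(0.68, [0.662, 0.069, 0.0]), (0.54, [0.429, 0.112, 0.141])]
spatula_end []
expect [0.429      0.11233975 0.14      ] end [0.37345564 0.2085454  0.23318957]
24.6917
```

View pics/s5.png

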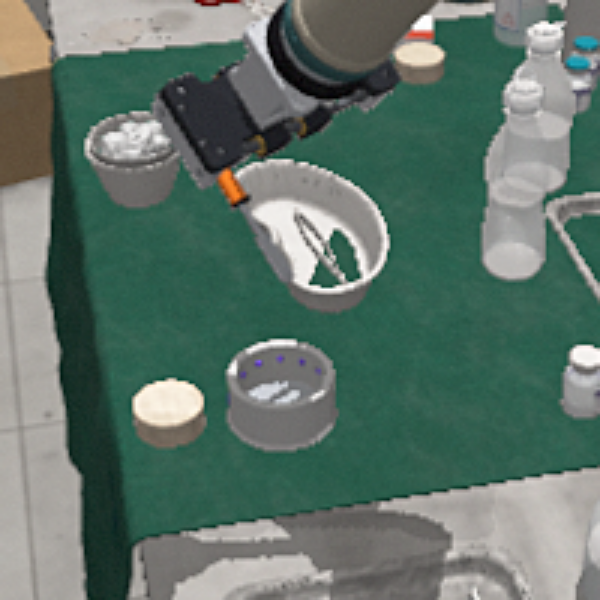

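The orange handle's front shows at (230,190), with the shaft and blade running over the dish to about (280,270). The network's tip (0.429,0.112,0.141) matches the expected point. Dip, then place.

Run:
```python
from h import *
ph=-60; P=lambda z: pose(tip3(POT,ph,.01,z),ph,40,1,LS,HS)
print(r.move_l(P(.022)[0],vel=.1,guard=4)); r.hold(1.0)
print(telemetry.current_ee_pos()-P(.022)[0],telemetry.current_opening(),telemetry.current_wrist_force())
r.move_l(P(.15)[0],vel=.15)
ph=-92.5; T=lambda z: pose(tip3((.435,-.178),ph,.072,z),ph,0,1,LS,HS)
r.move_to(*T(.17)); r.move_l(T(.025)[0],vel=.2)
print(r.move_l(T(.0062)[0],vel=.03,guard=2),telemetry.current_ee_pos()-T(.007)[0],telemetry.current_wrist_force())
gripper_to(.03); r.hold(.3); r.move_l(T(.2)[0],vel=.2); 
r.move_to(*pose([.33,.05,.25],-60,0,1,0,0)); print(telemetry.current_t())
for c in("top","side"):
    im=vision.snapshot(c); cv2.imwrite(f"pics/{c}6.png",im[:,:,::-1])
    for n in("forceps_tip","forceps_end","spatula_tip","spatula_end","tray","kidney_dish","syringe","vial_orange","vial_grey"): print(c,n,[(round(d["score"],2),np.round(d["at"],3).tolist()) for d in models.mark_of(n,c)][:2])
```

```text
False
[ 5.86118259e-06  1.15922901e-05 -2.09840821e-05] 0.013403265791002641 [ 0.10143481  0.862145   -0.62082887]
True [-2.92761071e-04  1.03723845e-04  7.84492219e-05] [-3.85532284e-03 -1.22382994e-01  4.94333091e+00]
33.5083
top forceps_tip [(0.72, [0.669, 0.281, -0.0]), (0.5, [0.509, 0.276, 0.004])]
top forceps_end [(0.55, [0.488, 0.402, 0.006]), (0.18, [0.626, -0.122, 0.002])]
top spatula_tip [(0.79, [0.571, 0.704, 0.008]), (0.74, [0.434, -0.246, 0.008])]
top spatula_end [(0.58, [0.402, 0.593, 0.002]), (0.54, [0.441, -0.098, 0.005])]
top tray [(0.62, [0.442, -0.179, -0.003]), (0.45, [0.622, -0.12, -0.002])]
top kidney_dish [(0.73, [0.495, 0.335, 0.0])]
top syringe [(0.73, [0.511, -0.183, 0.004])]
top vial_orange [(0.56, [0.368, -0.154, 0.002])]
top vial_grey [(0.62, [0.492, 0.402, 0.006])]
side forceps_tip [(0.5, [0.511, 0.276, 0.009]), (0.5, [0.37, -0.15, 0.003])]
side forceps_end []
side spatula_tip [(0.66, [0.43, -0.25, 0.004]), (0.44, [0.569, 0.707, 0.005])]
side spatula_end [(0.73, [0.436, -0.102, 0.01])]
side tray [(0.91, [0.434, -0.176, 0.001])]
side kidney_dish [(0.94, [0.498, 0.338, -0.001])]
side syringe [(0.66, [0.367, -0.148, 0.002]), (0.56, [0.514, -0.181, 0.004])]
side vial_orange [(0.49, [0.371, -0.152, 0.002]), (0.44, [0.492, 0.337, -0.001])]
side vial_grey [(0.65, [0.661, 0.073, 0.001]), (0.32, [0.426, 0.121, 0.001])]
```

View pics/side6.png

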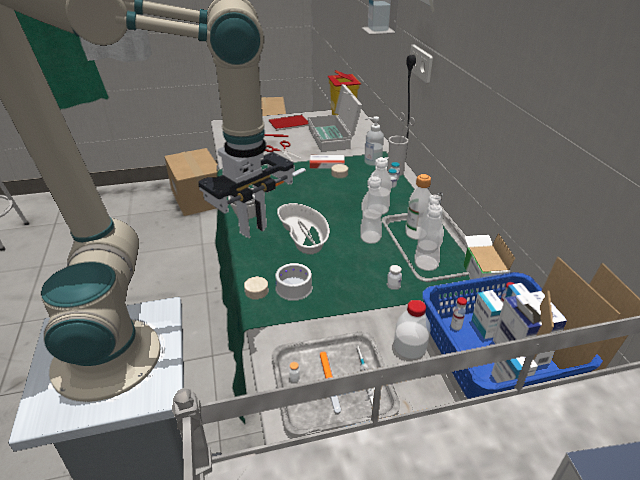

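The spatula lies mid-tray, from (325,355) to (337,408), and the forceps are in the dish at (307,232). Everything else is upright and in place, and the arm is clear.

```bash
python3 -c "
from plant import r; r.sign_off()"
```

```text
the job is handed in; nothing more can be done
```

Both tools were dipped, laid down and released, and I handed the job in at about 34 s of the 64 s allowed. `sign_off` reports no verdict, so I don't know the official result.

- **Forceps:** I held the tips about 23 mm below the pot rim for 1 s without touching the pot, then laid them on the kidney dish floor. The descent stopped on contact at about 4 N. Both cameras had placed the tips and rear end well inside the dish after the release.
- **Spatula:** I used the smaller one, about 145 mm long; the look-alike is about 200 mm. The blade got the same dip, then I laid the spatula along the middle of the tray, stopping on contact at about 5 N. The last check put its ends at tray y of about −70 and +78 mm, against a limit of 102 mm.
- **Surroundings:** The final readings put the dish, tray, syringe and both vials within about 6 mm of where they started. I checked the two bottles only by eye in the final picture, where they stand upright. The arm was clear of everything at hand-in.

**Readings that disagreed:**
- The networks gave a few plain false detections: a "forceps tip" at the tall bottle, a "spatula tip" at the grey vial, and a "grey vial" in the dish.
- In the final set the side camera missed the forceps' rear end, though the top camera saw it in the dish.
- In the blurry dish crop I could not tell the tips from the rear end by eye. I went by the arm's geometry and the network marks, which agreed.

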